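# Press a lidded mould tin in the kitchen screw press

## Robot

A 6-joint arm with a two-finger parallel gripper is mounted at the origin on the work surface. World frame = base frame: x ahead of the robot, y to its left, z up, the work surface at z = 0. Lengths are in mm, angles in rad, forces in N, time in s.
With the tool pointing down it reaches from about 325 to 850 mm from the base axis. Payload 4.4 kg.
Tool frame: the origin (TCP) lies at the very end of the fingers, on their centre line; the grasp point (between the pads) lies 19 mm behind it (manip.hold_point_z is the distance from the TCP to the grasp point, in mm); z points along the fingers, y is the line along which they close (so a half turn about z gives the same grasp; the last joint's range is limited). The gripper opens to 94 mm and grips with 3 to 60 N. Pads are 16 mm wide; open, the fingers measure 119 mm over their backs; the gripper's body (75 mm by 177 mm) begins 78 mm behind the grasp point.
Start: joints at [-1.405, 0.207, 1.542, -0, 1.393, -0.15], TCP at [179.116, -546.392, 205.447] pointing down, gripper open.
Joint ranges: [-2.73, 2.73], [-0.86, 2.22], [0.23, 2.46], [-1.11, 4.25], [0.08, 2.63], [-2.82, 2.82]. Speed limits (rad/s): [2.79, 2.79, 3.14, 3.14, 3.14, 3.14].

## Interface

Orientations are given as a unit quaternion [w, x, y, z].
In Python, from bench import manip, viewer, order gives the robot as it stands.
- The arm moves only by the shell command python3 -m creep 'ROWS' [FORCE]. ROWS is a JSON list that holds a single list of rows (three levels of brackets), with 1 to 8 rows, each of 7 numbers: a rotation vector rx, ry, rz in parts of the range, where 1.0 means pi rad, then dx, dy, dz in shares of the most that a row can go, 1 being 50 mm, then the finger opening in mm; each row shifts and turns the commanded pose from where the row before left it, along the tool's axes as they then stand; what a row does not reach is not made up. A row lasts 1/10 s, in which the tool goes at most 50 mm and 0.15 rad, less where a joint would pass 70% of its speed; a pose out of reach is approached as far as the arm can. The fingers move at their own pace and stop on an object; FORCE is the grip in N (left out, the last holds). Time passes only in rows, so rows that do not move let the fingers close. It prints the time, the measured TCP pose, the force, the opening and the grip force at its end. Input that does not fit is refused with a message, and nothing moves.
- manip.state(): the state, without advancing time (a new reading comes with each control period).
- viewer.read_camera(name): name is "side" or "top"; returns a dict with "color" (384x512x3 uint8, blue, green, red), "K" (3x3 intrinsics, pixels), "view" (4x4, takes a point from world to camera coordinates). Camera axes: x right, y up, looking along -z (the intrinsics and any distortion apply to the point x, -y, -z); pixel columns grow to the right and rows downward; lengths in mm; the calibration is good to about 2 mm. A picture is of the moment at which its call begins. There is no depth.
- order.hand_in(): hands the job in; it is judged then, once.
The state is a dict: "time": time; "qpos": joint angles; "dq": joint speeds; "tau": joint torques, N m; "ee_pos": TCP position; "tcp_rot": TCP orientation; "ft_force": force on the tool from outside, world axes, zero at the start; "torque": the same for the moment, N m; "opening": finger opening in mm; "grip_force": force on a finger pad.
Only numpy, scipy, OpenCV 4.12 (cv2) and the standard library are available. Lean on these libraries where they do the work, as an engineer would, in place of code of your own. Each camera call takes 0.05 s, during which the arm holds its last target. There are 200 camera calls.

## Task

Push the lidded tin along the press until it stands fully home against the back stop, then turn the press knob clockwise until it suddenly becomes stiff, and from there add about an eighth of a turn (45 degrees) and no more: overtightening crushes the tin. Let go, leave the tin clamped and home, and leave the other things on the counter where they are.

Things in the scene. Friction and masses are not known exactly. Their poses are not given: they have to be found in the camera images.
- press: Grey cast kitchen screw press, fixed to the counter: slab 250 x 110 x 18 mm, open in front (its own -x side). Origin on the counter, below the vertical screw axis; x points from the open front to the back, z up. Guide rails along x: inner faces y = +-34 mm, x -130 to +70, top 48 mm above the counter. A column at the back (x 77 to 107) carries an arm: x from -17 mm back, height 112 to 146 mm.
- stop_face (a point): Middle of the top edge of the press's back stop, a wall across the far end of the bed, 88 mm wide; its face, towards the open front, is at x = +65 mm of the press, its top 60 mm above the counter. Axes as the press.
- bed: Steel bed plate between the rails, on which the tin slides: 64 mm wide, 6 mm thick, x -131 to +63 mm of the press, origin at its underside below the screw axis; its top is 31 to 33.5 mm above the counter (differs from case to case). It rests on a preloaded spring: it stays put until the spindle presses the tin with about 11 N, then yields 1 mm per 5 N, at most 5.8 mm.
- tin: Closed steel mould tin with a flat lid, 130 (x) x 64 (y) x 42 mm (z), 0.5 kg, loose on the bed between the rails, its length along the press. Origin: centre of its underside. It starts 40 to 75 mm short of home; home, with its far end on the back stop, its origin lies on the screw axis (x = y = 0 of the press). It slides when pushed on its near end with about 3 N.
- knob_grip (a point): Centre of the upright grip bar of the black press knob, on the screw axis, 178 mm above the counter. The bar is 46 mm long (point x), 14 mm thick (point y), 32 mm high (16 mm above and below the point), on a disc of 40 mm diameter. The knob turns about the vertical and neither rises nor sinks.
- knob: The press knob, origin on the screw axis at its underside, 148 mm up. Clockwise (from above) lowers the spindle 2 mm per rad, 6 rad in all. Free turning takes 0.02 to 0.04 N m; once the spindle meets the tin this jumps within 0.1 to 0.3 rad to about 0.12 N m or more, then rises by some 0.1 N m per rad. It turns 0.7 to 2.6 rad before that, unknown beforehand. It stays where it is let go.
- spindle: Steel spindle below the arm, a foot disc of 44 mm diameter that turns with the knob and comes down on the middle of the tin's lid. Origin at the centre of the underside of the foot, about 1.5 to 5 mm above the level of the lid at the start.
- spice_jar: Small jar, 44 mm diameter, 75 mm high, loose beside the press (left), origin under its centre; leave it.
- egg_cup: White egg cup, 48 mm diameter, 45 mm high, loose beside the press (right), origin under its centre; leave it.
- mug: White mug, 80 mm diameter, 90 mm high, left on the counter, origin under its centre; leave it.
- bowl: White bowl, 140 mm diameter, 60 mm high, right on the counter, origin under its centre; leave it.
There are look-alikes about, which are no part of the job. What is shaped like the tin but green or purple is not meant.

How it is judged (in metres and radians):
On the way, in this order (a step that is already met when the one before it is completed fails the run):
1. the tin stands home against the back stop, not yet clamped (x of tin in the frame of press above -0.004 m and contact force between spindle and tin below 0.5 N), for 0.2 s.
2. the spindle bears on the tin (contact force between spindle and tin above 4 N), for 0.1 s.
At the end, for the whole second after the job is handed in: The tin is at rest, within 4 mm of home against the back stop and straight (0.08 rad), and the released screw presses on it with 13 to 23 N (about 15 to 70 degrees past the point where it has turned stiff) (x of tin in the frame of press above -0.004 m and angle between the x axis of tin and the x axis of press, either way round below 0.08 rad and contact force between spindle and tin between 13 and 23 N and linear speed of tin below 0.01 m/s); the robot touches nothing.
It fails at once if the screw is overtightened (the sprung bed pressed down more than 3.4 mm, about 28 N) (distance of bed from where it was at the start of the episode above 0.0034 m).
It fails at once if a jar, cup, mug or bowl on the counter is disturbed (distance of any of spice_jar, egg_cup, mug, bowl from where it was at the start of the episode above 0.03 m).
It also fails if it takes over 72 s, if anything falls off the work surface, if the arm or the gripper's body presses on something with over 40 N, if the wrist force passes 120 N, or if a joint passes its speed limit or range.

## Working session

There is one attempt and no reset: what is moved stays moved. The work goes in short steps, Python scripts to look and compute and a shell command to move; the robot and the scene stay as the last step left them, time stands still between calls to the robot, and variables do not carry over. Pictures are saved under pics/ and viewed, at most 10 in all, crops included, and the job is handed in when it is done.

```bash
mkdir -p pics; ls; python3 - <<'E'
from bench import manip, viewer, order
import cv2,numpy as np
for n in("top","side"):
    c=viewer.read_camera(n); cv2.imwrite(f"pics/{n}0.png",cv2.resize(c["color"],(800,600),interpolation=cv2.INTER_CUBIC)); print(n,c["K"].tolist(),np.round(c["view"],4).tolist(),[k for k in c])
print(manip.state(), manip.hold_point_z)
E
```

```text
pics
top [[407.86459610400516, 0.0, 251.26982563266347], [0.0, 407.86459610400516, 197.02300461995014], [0.0, 0.0, 1.0]] [[0.008, -0.9999, 0.0084, -4.4938], [0.992, 0.009, 0.1262, -550.1729], [-0.1263, 0.0073, 0.992, -1141.9372], [0.0, 0.0, 0.0, 1.0]] ['color', 'K', 'view']
side [[441.8018723595134, 0.0, 250.83477511107586], [0.0, 441.8018723595134, 184.58985437303565], [0.0, 0.0, 1.0]] [[0.9895, -0.1434, -0.0172, -505.6289], [0.0935, 0.5452, 0.8331, -156.4868], [-0.11, -0.826, 0.5529, -1319.294], [0.0, 0.0, 0.0, 1.0]] ['color', 'K', 'view']
{'time': 0.1, 'qpos': array([-1.40450165e+00,  2.07301181e-01,  1.54276937e+00, -1.59064332e-05,
        1.39349626e+00, -1.50484889e-01]), 'dq': array([-0.00012592, -0.0012072 , -0.00339213, -0.00157443,  0.00033177,
       -0.0004914 ]), 'tau': array([-6.76548098e-05, -3.71868503e+01, -2.82293683e+01,  7.00094062e-02,
        3.12087277e-02, -5.69985582e-05]), 'ee_pos': array([ 178.99091144, -545.68627287,  204.4457875 ]), 'tcp_rot': array([-9.86982680e-04,  9.87481836e-01,  1.57729669e-01, -1.56295521e-05]), 'ft_force': array([-0.86645627,  0.30477488,  0.14360521]), 'torque': array([-0.01299191,  0.02381587,  0.0116465 ]), 'grip_force': 0.0, 'opening': 94.03180631788689} 18.8
```

View pics/top0.png

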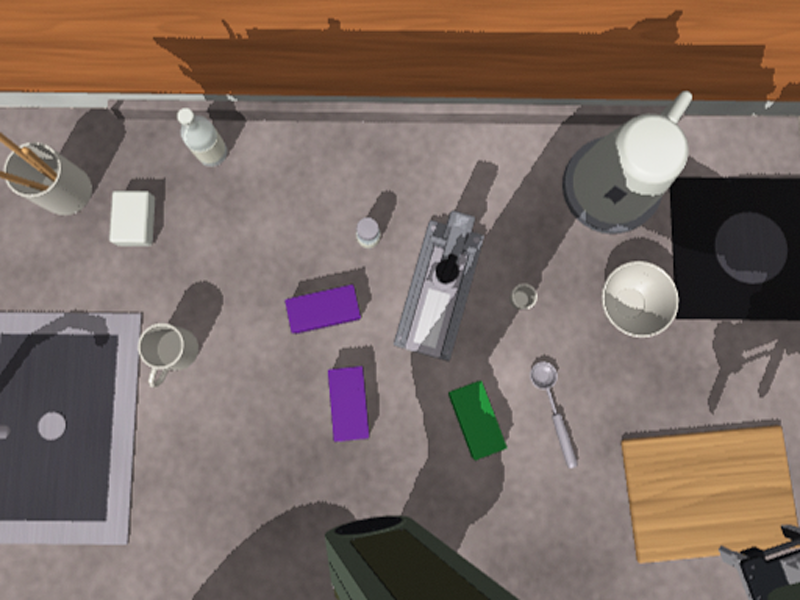

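View pics/side0.png

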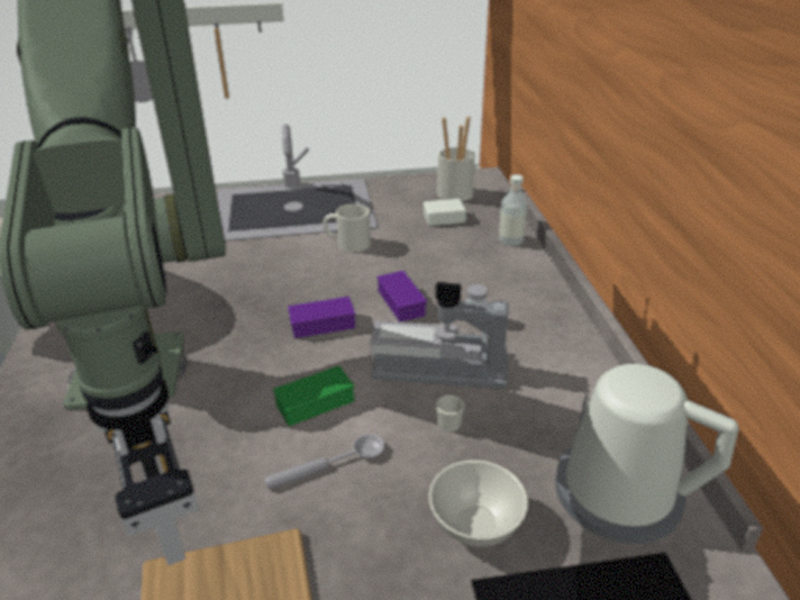

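Top view (800x600): the press is at about (440,285), with its open front at (425,350) and column at (460,225). The black knob is at (447,268). A pale grey tin lies between the rails at (432,315). The look-alikes are purple at (323,308) and (349,403) and green at (477,420), all off the press. Only the grey one fits, so I'll confirm it in an enlarged crop.

```bash
cat > h.py <<'E'
import cv2,numpy as np
from bench import manip,viewer
def cam(n): return viewer.read_camera(n)
def ray(c,p):
    V=c["view"];R=V[:3,:3];t=V[:3,3];K=c["K"]
    d=np.array([(p[0]-K[0,2])/K[0,0],-(p[1]-K[1,2])/K[1,1],-1.])
    return -R.T@t,R.T@d/np.linalg.norm(d)
def plane(c,p,z):
    o,d=ray(c,p);return o+d*(z-o[2])/d[2]
def tri(c1,p1,c2,p2):
    o1,d1=ray(c1,p1);o2,d2=ray(c2,p2)
    s=np.linalg.lstsq(np.c_[d1,-d2],o2-o1,rcond=None)[0]
    a=o1+s[0]*d1;b=o2+s[1]*d2
    return (a+b)/2,np.linalg.norm(a-b)
def proj(c,P):
    q=c["view"]@np.r_[P,1.];return np.array([c["K"][0,2]+c["K"][0,0]*q[0]/-q[2],c["K"][1,2]-c["K"][1,1]*q[1]/-q[2]])
E
python3 - <<'E'
from h import *
t=cam("top");s=cam("side")
a=cv2.resize(t["color"][128:236,245:315],None,fx=5.5,fy=5.5,interpolation=cv2.INTER_CUBIC)
b=cv2.resize(s["color"][172:252,232:332],None,fx=4.1,fy=4.1,interpolation=cv2.INTER_CUBIC)
im=np.zeros((600,800,3),np.uint8);im[:a.shape[0],:a.shape[1]]=a
im[:b.shape[0],388:388+b.shape[1]]=b[:,:412]
cv2.imwrite("pics/crop1.png",im)
for n,c,r in(("top",t,(245,315,128,236)),("side",s,(232,332,172,252))):
    g=c["color"].max(2);m=np.zeros_like(g);m[r[2]:r[3],r[0]:r[1]]=(g[r[2]:r[3],r[0]:r[1]]<40)
    k,l,st,ce=cv2.connectedComponentsWithStats(m)
    for i in range(1,k):
        if st[i,4]>10:print(n,st[i],ce[i])
E
```

```text
top [279 163  15  18 186] [286.01075269 172.08602151]
side [280 182  14  15 180] [286.47777778 188.3       ]
```

View pics/crop1.png

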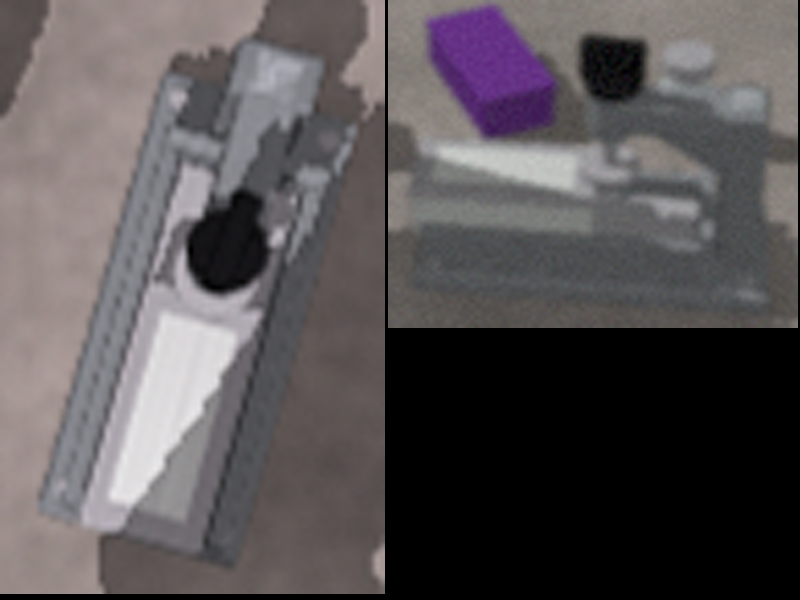

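The crop shows the pale grey tin between the rails under the screw, so it is the one meant. Its lid's near edge is at about (150,530) in the crop. The black knob's bar points roughly along the press. Next I'll measure the press axis, knob and tin.

```bash
python3 - <<'E'
from h import *
t=cam("top");s=cam("side")
T=lambda x,y:(245+x/5.5-.4,128+y/5.5-.4)
S=lambda x,y:(232+(x-388)/4.1-.4,172+y/4.1-.4)
print("camtop",ray(t,(0,0))[0],"side",ray(s,(0,0))[0])
for n,a,b in(("L",(45,510),(168,82)),("R",(238,562),(352,130))):
    A,B=plane(t,T(*a),48),plane(t,T(*b),48);print(n,A.round(),B.round(),np.arctan2(*(B-A)[1::-1]))
print("knob tri",tri(t,(286.0,172.1),s,(286.5,188.3)))
print("bar top ends z194",[plane(s,S(*p),194).round(1) for p in((582,38),(645,40))])
print("tin near lid corners z74",[plane(t,T(*p),74).round(1) for p in((82,520),(205,552))])
print("tin near-left lid corner tri", tri(t,T(82,520),s,S(418,148)))
print("slab front",[plane(t,T(*p),48).round(1) for p in((45,515),(238,562))])
# contrast-enhanced knob
a=t["color"][155:190,268:304].astype(float);a=np.clip(a*4,0,255).astype(np.uint8)
b=s["color"][172:207,268:304].astype(float);b=np.clip(b*4,0,255).astype(np.uint8)
im=np.hstack([cv2.resize(x,(400,389),interpolation=cv2.INTER_CUBIC) for x in(a,b)])
cv2.imwrite("pics/knob.png",im)
E
```

```text
camtop [ 401.58625066    8.78937078 1202.24049271] side [  369.79353907 -1076.8831355    851.035078  ]
L [482.  -5.  48.] [709. -68.  48.] -0.27202471850240756
R [ 456. -104.   48.] [ 684. -165.   48.] -0.2612515553779836
knob tri (array([599.99470822, -88.12980109, 165.69606591]), np.float64(1.4323038089529694))
bar top ends z194 [array([578.5, -90.1, 194. ]), array([619. , -99.5, 194. ])]
tin near lid corners z74 [array([475.3, -22.9,  74. ]), array([459.8, -84.8,  74. ])]
tin near-left lid corner tri (array([474.37360499, -22.98665458,  67.27658081]), np.float64(2.800979458357769))
slab front [array([479.4,  -4.5,  48. ]), array([ 456.1, -103.9,   48. ])]
```

View pics/knob.png

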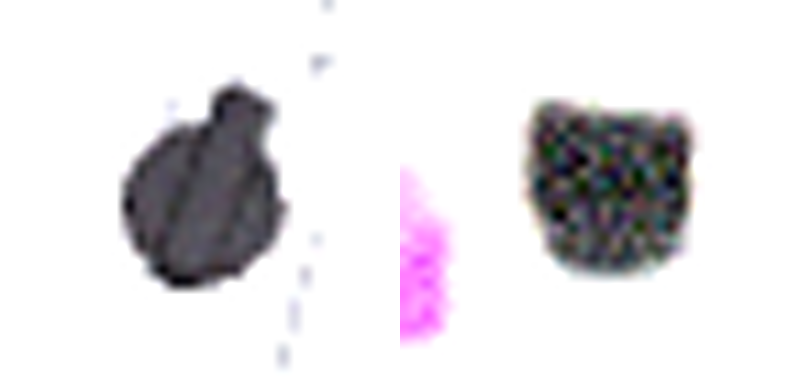

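The enlarged knob shows the bar top in the top view running from about (180,265) to (243,98) and the disc centred near (203,207). It lies along the press direction.

```bash
python3 - <<'E'
from h import *
t=cam("top");s=cam("side")
T=lambda x,y:(268+x*36/400-.45,155+y*35/389-.45)
S=lambda x,y:(268+(x-400)*36/400-.45,172+y*35/389-.45)
e=[plane(t,T(*p),194) for p in((180,275),(243,92))]
print("bar top ends",e,"mid",sum(e)/2,"len",np.linalg.norm(e[1]-e[0]),"yaw",np.arctan2(*(e[1]-e[0])[1::-1]))
print("disc mid z162",plane(t,T(203,205),162))
print("bar top mid tri",tri(t,T(212,183),s,S(608,113)))
print("disc mid side z150", plane(s,S(615,255),155))
from scipy.spatial.transform import Rotation as R
q=manip.state()["tcp_rot"];print(R.from_quat(np.r_[q[1:],q[0]]).as_matrix().round(3), manip.state()["ee_pos"])
E
```

```text
bar top ends [array([575.49074582, -79.70958911, 194.        ]), array([617.70316149, -94.09860058, 194.        ])] mid [596.59695365 -86.90409485 194.        ] len 44.597440366778706 yaw -0.3285195362297209
disc mid z162 [597.61255883 -87.92207011 162.        ]
bar top mid tri (array([598.7591004 , -87.72523995, 187.29314574]), np.float64(1.5866218350752423))
disc mid side z150 [ 599.0540597 -102.5032043  155.       ]
[[ 0.95   0.312 -0.   ]
 [ 0.312 -0.95   0.   ]
 [ 0.    -0.    -1.   ]] [ 179.13409798 -546.2766308   205.27298668]
```

Screw axis ≈ (597.5, −88) and press yaw ≈ −0.27. The tin's near end is at press x ≈ −134, so it is about 69 mm short, which fits the stated 40–75 mm. I'll move in front of the press with the fingers closed.

The rows are not in the units I measure in: shifts go in shares of 50 mm and turns go in shares of pi rad. I convert before sending: 25.2 mm is 0.504, -24.75 mm is -0.495.

```bash
R="x"; python3 -m creep '[[[0, 0, 0, 0.504, -0.495, 0, 0], [0, 0, 0, 0.504, -0.495, 0, 0], [0, 0, 0, 0.504, -0.495, 0, 0], [0, 0, 0, 0.504, -0.495, 0, 0], [0, 0, 0, 0.504, -0.495, 0, 0], [0, 0, 0, 0.504, -0.495, 0, 0], [0, 0, 0, 0.504, -0.495, 0, 0], [0, 0, 0, 0.504, -0.495, 0, 0]]]' 10
python3 -m creep '[[[0, 0, 0, 0.504, -0.495, 0, 0], [0, 0, 0, 0.504, -0.495, 0, 0], [0, 0, 0, 0.504, -0.495, 0, 0], [0, 0, 0, 0.504, -0.495, 0, 0], [0, 0, 0, 0.504, -0.495, 0, 0], [0, 0, 0, 0.504, -0.495, 0, 0], [0, 0, 0, 0.504, -0.495, 0, 0], [0, 0, 0, 0.504, -0.495, 0, 0]]]'
python3 -m creep '[[[0, 0, -0.0452, 0, 0, 0, 0], [0, 0, -0.0452, 0, 0, 0, 0], [0, 0, -0.0452, 0, 0, 0, 0], [0, 0, -0.0452, 0, 0, 0, 0], [0, 0, -0.0452, 0, 0, 0, 0], [0, 0, -0.0452, 0, 0, 0, 0], [0, 0, -0.0452, 0, 0, 0, 0], [0, 0, -0.0452, 0, 0, 0, 0]]]'
python3 -c "
from bench import manip;s=manip.state();print(s['qpos'].round(3),s['ee_pos'])"
```

```text
time: 1.2
ee_pos: [309.5, -294.2, 205.7]
tcp_rot: [0.0, 0.988, 0.158, 0.0]
ft_force: [0.1, 0.2, -0.3]
opening: 33.1
grip_force: 0.0
time: 2.0
ee_pos: [439.5, -43.1, 205.8]
tcp_rot: [0.0, 0.987, 0.158, 0.0]
ft_force: [-0.3, -0.4, -0.8]
opening: 0.4
grip_force: 0.0
time: 2.8
ee_pos: [438.9, -44.5, 205.6]
tcp_rot: [0.0, 0.746, 0.666, 0.0]
ft_force: [-0.8, 0.1, 0.5]
opening: 0.3
grip_force: 0.0
[-0.298 -0.087  1.852 -0.     1.377 -0.186] [438.91099826 -44.51015944 205.58490372]
```

Scaled: -0.142 rad / 3.1416 = -0.0452.

```bash
python3 -m creep '[[[0, 0, -0.0452, 0, 0, 0, 0], [0, 0, -0.0452, 0, 0, 0, 0], [0, 0, -0.0452, 0, 0, 0, 0], [0, 0, -0.0452, 0, 0, 0, 0], [0, 0, -0.0452, 0, 0, 0, 0]]]'
python3 -m creep '[[[0, 0, -0.0452, 0, 0, 0, 0], [0, 0, -0.0452, 0, 0, 0, 0], [0, 0, -0.0452, 0, 0, 0, 0], [0, 0, -0.0452, 0, 0, 0, 0], [0, 0, -0.0436, 0, 0, 0, 0], [0, 0, 0, 0, 0, 0, 0]]]'
python3 -m creep '[[[0, 0, 0, 0, 0, 0.6, 0], [0, 0, 0, 0, 0, 0.6, 0], [0, 0, 0, 0, 0, 0.6, 0], [0, 0, 0, 0, 0, 0.6, 0], [0, 0, 0, 0, 0, 0.6, 0], [0, 0, 0, 0, 0, 0, 0]]]'
python3 - <<'E'
from h import *
s=manip.state();print(s['qpos'].round(3),s['ee_pos'])
t=cam("top")
cv2.imwrite("pics/pre.png",cv2.resize(t["color"][128:258,225:325],None,fx=4.6,fy=4.6,interpolation=cv2.INTER_CUBIC))
u=np.array([.9646,-.2638]);v=np.array([.2638,.9646]);d=s["ee_pos"][:2]-[597.5,-88];print(d@u,d@v)
E
```

```text
time: 3.3
ee_pos: [438.9, -44.5, 205.6]
tcp_rot: [0.0, 0.468, 0.884, 0.0]
ft_force: [0.5, 0.5, 0.6]
opening: 0.5
grip_force: 0.0
time: 3.9
ee_pos: [438.9, -44.5, 205.6]
tcp_rot: [0.0, 0.137, 0.991, -0.0]
ft_force: [-0.2, -1.0, -0.5]
opening: 0.3
grip_force: 0.0
time: 4.5
ee_pos: [434.9, -43.3, 51.8]
tcp_rot: [-0.005, 0.138, 0.99, 0.001]
ft_force: [-1.0, 0.4, 0.1]
opening: 0.3
grip_force: 0.0
[-0.298  0.12   2.     0.     1.032 -1.592] [434.85649263 -43.29608562  51.83993386]
-168.678819822909 0.21603856367540086
```

View pics/pre.png

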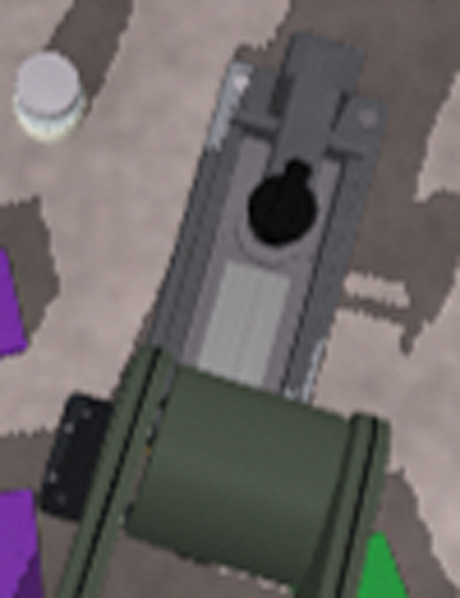

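The arm has moved in front of the press; in the crop the tin's lid is visible ahead of it, lined up with the knob at (283,208). Now I'll push along −tool x.

Scaled: -10 mm is -0.2, -8 mm is -0.16.

```bash
python3 -m creep '[[[0, 0, 0, -0.2, 0, 0, 0], [0, 0, 0, -0.2, 0, 0, 0], [0, 0, 0, -0.2, 0, 0, 0], [0, 0, 0, -0.2, 0, 0, 0], [0, 0, 0, -0.16, 0, 0, 0], [0, 0, 0, -0.16, 0, 0, 0], [0, 0, 0, -0.16, 0, 0, 0], [0, 0, 0, -0.16, 0, 0, 0]]]'
cat >> h.py <<'E'
def st():
    s=manip.state();u=np.array([.9646,-.2638]);v=np.array([.2638,.9646]);d=s["ee_pos"][:2]-[597.5,-88];f=s["ft_force"]
    print("px %.1f py %.1f z %.1f Fu %.1f Fv %.1f Fz %.1f Mz %.3f q6 %.3f t %.1f op %.1f"%(d@u,d@v,s["ee_pos"][2],f[:2]@u,f[:2]@v,f[2],s["torque"][2],s["qpos"][5],s["time"],s["opening"]))
E
python3 -c "import h;h.st()"
```

```text
time: 5.35
ee_pos: [508.6, -64.0, 55.4]
tcp_rot: [-0.0, 0.136, 0.991, 0.0]
ft_force: [-4.0, 1.3, 4.3]
opening: 0.4
grip_force: 2.5
px -92.1 py -0.4 z 55.4 Fu -4.2 Fv 0.2 Fz 4.3 Mz 0.060 q6 -1.591 t 5.3 op 0.4
```

Scaled: -3 mm is -0.06.

```bash
for i in 1 2 3; do python3 -m creep '[[[0, 0, 0, -0.06, 0, 0, 0], [0, 0, 0, 0, 0, 0, 0]]]' >/dev/null; python3 -c "import h;h.st()"; done
```

```text
px -88.0 py -0.5 z 55.5 Fu 0.3 Fv 0.1 Fz 0.2 Mz 0.058 q6 -1.591 t 5.5 op 0.5
px -86.4 py -0.4 z 55.3 Fu -1.4 Fv 0.6 Fz 1.5 Mz 0.045 q6 -1.591 t 5.8 op 0.6
px -83.0 py -0.4 z 55.4 Fu -1.4 Fv 0.8 Fz 0.6 Mz -0.010 q6 -1.591 t 6.0 op 0.5
```

Scaled: -3 mm is -0.06.

```bash
python3 -m creep '[[[0, 0, 0, -0.06, 0, 0, 0], [0, 0, 0, -0.06, 0, 0, 0], [0, 0, 0, 0, 0, 0, 0]]]' >/dev/null; python3 -c "import h;h.st()"
python3 -m creep '[[[0, 0, 0, -0.04, 0, 0, 0], [0, 0, 0, 0, 0, 0, 0]]]' >/dev/null; python3 -c "import h;h.st()"
python3 -m creep '[[[0, 0, 0, -0.04, 0, 0, 0], [0, 0, 0, 0, 0, 0, 0]]]' >/dev/null; python3 -c "import h;h.st()"
```

```text
px -76.5 py -0.5 z 55.4 Fu -1.2 Fv -0.5 Fz -0.7 Mz 0.012 q6 -1.591 t 6.2 op 0.5
px -75.2 py -0.5 z 55.5 Fu -2.2 Fv -0.2 Fz 0.1 Mz -0.007 q6 -1.591 t 6.5 op 0.9
px -73.1 py -0.5 z 55.5 Fu -2.4 Fv -0.8 Fz 1.3 Mz 0.069 q6 -1.591 t 6.7 op 0.4
```

Scaled: -2 mm is -0.04.

```bash
python3 -m creep '[[[0, 0, 0, -0.04, 0, 0, 0], [0, 0, 0, 0, 0, 0, 0]]]' >/dev/null; python3 -c "import h;h.st()"
python3 -m creep '[[[0, 0, 0, -0.03, 0, 0, 0], [0, 0, 0, 0, 0, 0, 0]]]' >/dev/null; python3 -c "import h;h.st()"
```

```text
px -72.1 py -0.5 z 55.5 Fu -4.9 Fv -0.4 Fz 2.7 Mz -0.033 q6 -1.590 t 6.8 op 0.3
px -72.1 py -0.5 z 55.4 Fu -8.4 Fv -0.1 Fz 7.1 Mz -0.025 q6 -1.590 t 7.0 op 0.3
```

Scaled: -2 mm is -0.04.

```bash
python3 -m creep '[[[0, 0, 0, -0.04, 0, 0, 0], [0, 0, 0, 0, 0, 0, 0], [0, 0, 0, 0, 0, 0, 0]]]' >/dev/null; python3 -c "import h;h.st()"
python3 - <<'E'
from h import *
s=cam("side")
cv2.imwrite("pics/home.png",cv2.resize(s["color"][165:255,215:335],None,fx=6,fy=6,interpolation=cv2.INTER_CUBIC))
E
```

```text
px -72.1 py -0.4 z 55.1 Fu -12.6 Fv -0.8 Fz 10.7 Mz 0.003 q6 -1.590 t 7.3 op 0.6
```

View pics/home.png

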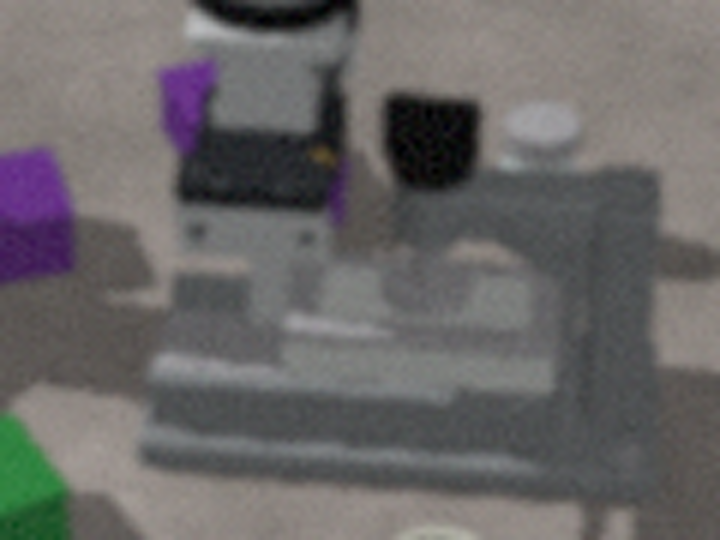

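The side view shows the tin's far end against the back wall at about (560,340). The push stalled at −72.1 mm with rising force, so the tin is home. I'll back off, rise and go over the knob.

Scaled: -40 mm is -0.8, 20 mm is 0.4.

```bash
python3 -m creep '[[[0, 0, 0, 0.1, 0, 0, 0], [0, 0, 0, 0.3, 0, 0, 0], [0, 0, 0, 0.4, 0, 0, 0], [0, 0, 0, 0, 0, -0.8, 50], [0, 0, 0, 0, 0, -0.8, 50], [0, 0, 0, 0, 0, -0.8, 50], [0, 0, 0, 0, 0, -0.8, 50], [0, 0, 0, 0, 0, 0, 50]]]' >/dev/null; python3 -c "import h;h.st()"
```

```text
px -101.6 py -0.4 z 223.3 Fu 0.0 Fv 0.0 Fz 0.4 Mz -0.012 q6 -1.592 t 8.2 op 36.9
```

Scaled: -26 mm is -0.52, -25 mm is -0.5.

```bash
python3 -m creep '[[[0, 0, 0, -0.5, 0, 0, 50], [0, 0, 0, -0.5, 0, 0, 50], [0, 0, 0, -0.5, 0, 0, 50], [0, 0, 0, -0.52, 0, 0, 50], [0, 0, 0, 0, 0, 0, 50]]]' >/dev/null; python3 -c "import h;h.st()"
python3 - <<'E'
from h import *
s=cam("side");t=cam("top")
a=cv2.resize(s["color"][150:240,250:340],(400,400),interpolation=cv2.INTER_CUBIC)
b=cv2.resize(t["color"][120:210,235:325],(400,400),interpolation=cv2.INTER_CUBIC)
cv2.imwrite("pics/over.png",np.hstack([a,b]))
E
```

```text
px -3.9 py -1.4 z 214.6 Fu 0.8 Fv 0.1 Fz -1.0 Mz -0.065 q6 -1.588 t 8.7 op 50.0
```

View pics/over.png

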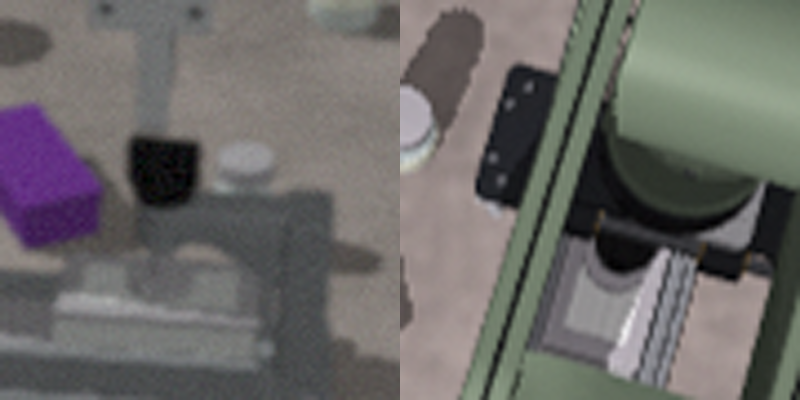

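In the side crop the near finger, about (155,100), is a few mm in front of the bar centre at (165,165). This agrees with px −3.9. I'll correct that and descend.

Scaled: -3.5 mm is -0.07, 1 mm is 0.02.

```bash
python3 -m creep '[[[0, 0, 0, -0.07, 0.02, 0, 50], [0, 0, 0, 0, 0, 0, 50], [0, 0, 0, 0, 0, 0, 50]]]'; python3 -c "import h;h.st()"
```

```text
time: 9.1
ee_pos: [593.8, -86.9, 215.7]
tcp_rot: [0.0, 0.136, 0.991, -0.0]
ft_force: [0.3, -0.9, 0.5]
opening: 50.0
grip_force: 0.0
px -3.9 py 0.1 z 215.7 Fu 0.5 Fv -0.8 Fz 0.5 Mz 0.021 q6 -1.587 t 9.1 op 50.0
```

Scaled: 15 mm is 0.3, 10 mm is 0.2.

```bash
python3 -m creep '[[[0, 0, 0, -0.08, 0, 0, 50], [0, 0, 0, 0, 0, 0.3, 50], [0, 0, 0, 0, 0, 0.3, 50], [0, 0, 0, 0, 0, 0.2, 50], [0, 0, 0, 0, 0, 0.1, 50], [0, 0, 0, 0, 0, 0, 50], [0, 0, 0, 0, 0, 0, 50]]]'>/dev/null; python3 -c "import h;h.st()"
```

```text
px 0.7 py -0.0 z 170.4 Fu -0.2 Fv 0.8 Fz -0.0 Mz -0.001 q6 -1.586 t 9.8 op 49.8
```

Now I'll close gently and check for contact and side force.

```bash
python3 -m creep '[[[0, 0, 0, 0, 0, 0, 0], [0, 0, 0, 0, 0, 0, 0], [0, 0, 0, 0, 0, 0, 0], [0, 0, 0, 0, 0, 0, 0], [0, 0, 0, 0, 0, 0, 0], [0, 0, 0, 0, 0, 0, 0], [0, 0, 0, 0, 0, 0, 0]]]' 15|tail -2; python3 -c "import h;h.st()"
```

```text
opening: 14.0
grip_force: 15.0
px 0.0 py 2.1 z 170.8 Fu -1.8 Fv 4.1 Fz 1.5 Mz 0.045 q6 -1.587 t 10.5 op 14.0
```

Opening is 14 mm, so the bar is gripped; its centre sits at py ≈ 2. I'll null the side force and turn in steps, watching the moment and joint-6 torque.

Scaled: 2 mm is 0.04.

```bash
cat >> h.py <<'E'
def tq(n=3):
    M=[];T=[];F=[]
    for i in range(n):
        if i: viewer.read_camera("side")
        s=manip.state();M.append(s["torque"][2]);T.append(s["tau"][5]);F.append(s["ft_force"])
    F=np.mean(F,0);print("q6 %.3f Mz %.3f(sd %.3f) tau6 %.3f F %s pos %s op %.1f yaw %.3f"%(s["qpos"][5],np.mean(M),np.std(M),np.mean(T),F.round(1),s["ee_pos"].round(1),s["opening"],2*np.arctan2(s["tcp_rot"][2],s["tcp_rot"][1])))
E
python3 -m creep '[[[0, 0, 0, 0, 0.04, 0, 0], [0, 0, 0, 0, 0, 0, 0]]]'>/dev/null; python3 -c "import h;h.tq(4)"
python3 -m creep '[[[0, 0, 0.0318, 0, 0, 0, 0], [0, 0, 0.0318, 0, 0, 0, 0]]]'>/dev/null; python3 -c "import h;h.tq(4)"
python3 -m creep '[[[0, 0, 0.0318, 0, 0, 0, 0], [0, 0, 0.0318, 0, 0, 0, 0]]]'>/dev/null; python3 -c "import h;h.tq(4)"
```

```text
q6 -1.583 Mz 0.013(sd 0.009) tau6 0.023 F [-2.8  2.   3.9] pos [598.2 -85.9 170.8] op 14.0 yaw 2.868
q6 -1.385 Mz -0.038(sd 0.044) tau6 -0.011 F [-2.6  4.4  5.1] pos [598.4 -85.5 170.7] op 13.6 yaw 2.670
q6 -1.185 Mz 0.014(sd 0.010) tau6 -0.025 F [-2.5  5.1  4.4] pos [598.6 -85.2 170.7] op 13.8 yaw 2.470
```

Scaled: 1.4 mm is 0.028, -1 mm is -0.02, 0.1 rad / 3.1416 = 0.0318.

```bash
python3 -m creep '[[[0, 0, 0, 0.028, 0.012, -0.02, 0], [0, 0, 0.0318, 0, 0, 0, 0], [0, 0, 0.0318, 0, 0, 0, 0]]]'>/dev/null; python3 -c "import h;h.tq(4)"
python3 -m creep '[[[0, 0, 0.0318, 0, 0, 0, 0]]]'>/dev/null; python3 -c "import h;h.tq(4)"
python3 -m creep '[[[0, 0, 0.0318, 0, 0, 0, 0]]]'>/dev/null; python3 -c "import h;h.tq(4)"
```

```text
q6 -0.984 Mz 0.020(sd 0.019) tau6 -0.003 F [ 3.1  3.1 -2.5] pos [598.8 -84.7 170.8] op 14.2 yaw 2.271
q6 -0.884 Mz 0.000(sd 0.036) tau6 -0.131 F [ 4.9  3.  -4.4] pos [599.  -84.6 170.8] op 14.3 yaw 2.171
q6 -0.784 Mz 0.013(sd 0.028) tau6 -0.129 F [ 5.3  4.  -4.3] pos [599.2 -84.5 170.8] op 14.0 yaw 2.071
```

Scaled: 1.5 mm is 0.03, 0.5 mm is 0.01, 0.1 rad / 3.1416 = 0.0318.

```bash
python3 -m creep '[[[0, 0, 0, 0.004, 0.03, 0.01, 0], [0, 0, 0.0318, 0, 0, 0, 0]]]'>/dev/null; python3 -c "import h;h.tq(5)"
python3 -m creep '[[[0, 0, 0.0318, 0, 0, 0, 0]]]'>/dev/null; python3 -c "import h;h.tq(5)"
python3 -m creep '[[[0, 0, 0.0318, 0, 0, 0, 0]]]'>/dev/null; python3 -c "import h;h.tq(5)"
python3 -m creep '[[[0, 0, 0.0318, 0, 0, 0, 0]]]'>/dev/null; python3 -c "import h;h.tq(5)"
```

```text
q6 -0.682 Mz -0.022(sd 0.025) tau6 -0.096 F [ 2.8  1.7 -2.2] pos [599.5 -84.3 170.8] op 13.8 yaw 1.971
q6 -0.582 Mz 0.012(sd 0.022) tau6 -0.101 F [ 4.4  1.3 -4.2] pos [599.7 -84.3 170.8] op 14.0 yaw 1.871
q6 -0.482 Mz -0.029(sd 0.022) tau6 -0.104 F [ 5.6  1.4 -5.1] pos [599.9 -84.2 170.8] op 13.8 yaw 1.771
q6 -0.382 Mz 0.009(sd 0.037) tau6 -0.102 F [ 6.3  0.8 -5.4] pos [600.1 -84.1 170.8] op 14.3 yaw 1.671
```

Scaled: 2 mm is 0.04, 1 mm is 0.02, 0.1 rad / 3.1416 = 0.0318.

```bash
python3 -m creep '[[[0, 0, 0, 0, 0.04, 0.02, 0], [0, 0, 0.0318, 0, 0.005, 0, 0]]]'>/dev/null; python3 -c "import h;h.tq(5)"
python3 -m creep '[[[0, 0, 0.0318, 0, 0.005, 0, 0]]]'>/dev/null; python3 -c "import h;h.tq(5)"
python3 -m creep '[[[0, 0, 0.0318, 0, 0.005, 0, 0]]]'>/dev/null; python3 -c "import h;h.tq(5)"
python3 -m creep '[[[0, 0, 0.0318, 0, 0.005, 0, 0]]]'>/dev/null; python3 -c "import h;h.tq(5)"
```

```text
q6 -0.281 Mz 0.005(sd 0.024) tau6 -0.109 F [-1.9  0.6  3.8] pos [600.5 -84.1 170.7] op 14.0 yaw 1.571
q6 -0.180 Mz -0.012(sd 0.040) tau6 -0.126 F [-3.   0.5  5.6] pos [600.8 -84.1 170.7] op 13.7 yaw 1.470
q6 -0.080 Mz -0.024(sd 0.029) tau6 -0.125 F [-2.9  0.8  5.5] pos [601.  -84.2 170.7] op 13.5 yaw 1.370
q6 0.020 Mz -0.022(sd 0.029) tau6 -0.125 F [-2.8  0.7  5.4] pos [601.2 -84.2 170.7] op 13.7 yaw 1.270
```

Scaled: 0.25 mm is 0.005, 0.1 rad / 3.1416 = 0.0318.

```bash
python3 -m creep '[[[0, 0, 0.0318, 0, 0.005, 0, 0]]]'>/dev/null; python3 -c "import h;h.tq(5)"
python3 -m creep '[[[0, 0, 0.0318, 0, 0.005, 0, 0]]]'>/dev/null; python3 -c "import h;h.tq(5)"
python3 -m creep '[[[0, 0, 0.0318, 0, 0.005, 0, 0]]]'>/dev/null; python3 -c "import h;h.tq(5)"
python3 -m creep '[[[0, 0, 0.0318, 0, 0.005, 0, 0]]]'>/dev/null; python3 -c "import h;h.tq(5)"
```

```text
q6 0.120 Mz -0.016(sd 0.022) tau6 -0.125 F [-3.5  0.5  5.7] pos [601.5 -84.3 170.7] op 13.8 yaw 1.170
q6 0.220 Mz -0.022(sd 0.026) tau6 -0.124 F [-3.   0.6  5.7] pos [601.7 -84.4 170.7] op 14.0 yaw 1.070
q6 0.320 Mz -0.002(sd 0.016) tau6 -0.124 F [-2.9  0.4  5.6] pos [601.9 -84.5 170.7] op 14.0 yaw 0.970
q6 0.420 Mz -0.017(sd 0.015) tau6 -0.124 F [-3.5  0.8  5.6] pos [602.  -84.7 170.7] op 13.7 yaw 0.870
```

Scaled: 0.25 mm is 0.005, 0.1 rad / 3.1416 = 0.0318.

```bash
python3 -m creep '[[[0, 0, 0.0318, 0, 0.005, 0, 0]]]'>/dev/null; python3 -c "import h;h.tq(5)"
python3 -m creep '[[[0, 0, 0.0318, 0, 0.005, 0, 0]]]'>/dev/null; python3 -c "import h;h.tq(5)"
python3 -m creep '[[[0, 0, 0.0318, 0, 0.005, 0, 0]]]'>/dev/null; python3 -c "import h;h.tq(5)"
python3 -m creep '[[[0, 0, 0.0318, 0, 0.005, 0, 0]]]'>/dev/null; python3 -c "import h;h.tq(5)"
```

```text
q6 0.520 Mz 0.002(sd 0.034) tau6 -0.123 F [-3.   0.7  5.6] pos [602.2 -84.9 170.7] op 14.0 yaw 0.770
q6 0.619 Mz -0.025(sd 0.015) tau6 -0.125 F [-3.6  0.8  5.4] pos [602.4 -85.  170.7] op 13.9 yaw 0.670
q6 0.719 Mz -0.032(sd 0.023) tau6 -0.140 F [-3.7  0.3  5.5] pos [602.5 -85.2 170.7] op 14.3 yaw 0.570
q6 0.819 Mz -0.035(sd 0.085) tau6 -0.156 F [-3.3  0.7  5.5] pos [602.7 -85.5 170.8] op 13.9 yaw 0.470
```

Scaled: 0.12 mm is 0.0024, 0.05 rad / 3.1416 = 0.0159.

```bash
python3 -m creep '[[[0, 0, 0.0159, 0, 0.0024, 0, 0]]]'>/dev/null; python3 -c "import h;h.tq(4)"
python3 -m creep '[[[0, 0, 0.0159, 0, 0.0024, 0, 0]]]'>/dev/null; python3 -c "import h;h.tq(4)"
python3 -m creep '[[[0, 0, 0.0159, 0, 0.0024, 0, 0]]]'>/dev/null; python3 -c "import h;h.tq(4)"
```

```text
q6 0.869 Mz 0.013(sd 0.055) tau6 -0.026 F [-3.5  0.6  5.4] pos [602.7 -85.6 170.8] op 13.8 yaw 0.420
q6 0.919 Mz 0.030(sd 0.073) tau6 -0.028 F [-3.5  0.9  5.8] pos [602.8 -85.7 170.8] op 13.4 yaw 0.370
q6 0.968 Mz 0.032(sd 0.077) tau6 -0.022 F [-3.2  0.6  6.2] pos [602.8 -85.8 170.8] op 14.1 yaw 0.320
```

Scaled: 0.12 mm is 0.0024, 0.05 rad / 3.1416 = 0.0159.

```bash
sed -i 's/    F=np.mean(F,0);/    print(np.round(M,3),np.round(T,3));F=np.mean(F,0);/' h.py
python3 -m creep '[[[0, 0, 0.0159, 0, 0.0024, 0, 0]]]'>/dev/null; python3 -c "import h;h.tq(5)"
python3 -m creep '[[[0, 0, 0.0159, 0, 0.0024, 0, 0]]]'>/dev/null; python3 -c "import h;h.tq(5)"
```

```text
[ 0.191  0.032 -0.019 -0.016 -0.023] [-0.411  0.177  0.166  0.025 -0.003]
q6 1.018 Mz 0.033(sd 0.082) tau6 -0.009 F [-3.5  0.9  5.6] pos [602.8 -85.9 170.8] op 13.6 yaw 0.270
[ 0.154  0.069 -0.005 -0.04  -0.002] [-0.405  0.18   0.169  0.025 -0.003]
q6 1.068 Mz 0.035(sd 0.069) tau6 -0.007 F [-3.2  0.2  5.7] pos [602.9 -86.  170.8] op 13.7 yaw 0.220
```

The torque just after each step jumped from about 0.03 or less to 0.11–0.16 N m at q6 ≈ 0.85–0.9, so the stiff point is q6 ≈ 0.87. Adding about 45° gives a target of q6 ≈ 1.62.

Scaled: 0.25 mm is 0.005, 0.1 rad / 3.1416 = 0.0318.

```bash
python3 -m creep '[[[0, 0, 0.0318, 0, 0.005, 0, 0]]]'>/dev/null; python3 -c "import h;h.tq(3)"
python3 -m creep '[[[0, 0, 0.0318, 0, 0.005, 0, 0]]]'>/dev/null; python3 -c "import h;h.tq(3)"
python3 -m creep '[[[0, 0, 0.0318, 0, 0.005, 0, 0]]]'>/dev/null; python3 -c "import h;h.tq(3)"
```

```text
[ 0.114 -0.068 -0.15 ] [-0.983  0.204  0.203]
q6 1.169 Mz -0.034(sd 0.110) tau6 -0.192 F [-3.7  0.5  5.5] pos [602.9 -86.3 170.8] op 13.9 yaw 0.119
[ 0.18  -0.018 -0.161] [-0.941  0.214  0.195]
q6 1.269 Mz 0.000(sd 0.140) tau6 -0.177 F [-3.6  0.5  5.3] pos [602.9 -86.5 170.8] op 13.8 yaw 0.019
[ 0.222 -0.044 -0.109] [-0.926  0.223  0.19 ]
q6 1.368 Mz 0.023(sd 0.143) tau6 -0.171 F [-3.7  0.3  6.5] pos [602.9 -86.8 170.8] op 13.7 yaw -0.082
```

Scaled: 0.12 mm is 0.0024, 0.05 rad / 3.1416 = 0.0159.

```bash
python3 -m creep '[[[0, 0, 0.0159, 0, 0.0024, 0, 0], [0, 0, 0.0159, 0, 0.0024, 0, 0]]]'>/dev/null; python3 -c "import h;h.tq(3)"
python3 -m creep '[[[0, 0, 0.0159, 0, 0.0024, 0, 0], [0, 0, 0.0159, 0, 0.0024, 0, 0]]]'>/dev/null; python3 -c "import h;h.tq(5)"
```

```text
[0.246 0.133 0.052] [-0.188  0.282  0.233]
q6 1.467 Mz 0.144(sd 0.080) tau6 0.109 F [-3.6  0.5  6. ] pos [602.9 -86.9 170.8] op 14.1 yaw -0.180
[0.199 0.082 0.067 0.043 0.035] [-0.178  0.289  0.234  0.079  0.049]
q6 1.566 Mz 0.085(sd 0.059) tau6 0.094 F [-3.5  0.5  5.7] pos [602.8 -87.2 170.8] op 13.6 yaw -0.280
```

Moving torque is about 0.2 N m, as expected roughly 45° past stiff. I'll release and rise.

Scaled: -40 mm is -0.8, -30 mm is -0.6.

```bash
python3 -m creep '[[[0, 0, 0, 0, 0, 0, 50], [0, 0, 0, 0, 0, 0, 50], [0, 0, 0, 0, 0, 0, 50], [0, 0, 0, 0, 0, 0, 50], [0, 0, 0, 0, 0, -0.2, 50], [0, 0, 0, 0, 0, -0.6, 50], [0, 0, 0, 0, 0, -0.8, 50], [0, 0, 0, 0, 0, 0, 50]]]'; python3 -m creep '[[[0, 0, 0, -0.7, 0, 0, 50], [0, 0, 0, -0.8, 0, 0, 50], [0, 0, 0, -0.8, 0, 0, 50], [0, 0, 0, 0, 0, 0, 50], [0, 0, 0, 0, 0, 0, 50]]]'; python3 - <<'E'
from h import *
s=cam("side");t=cam("top")
a=cv2.resize(s["color"][165:255,240:330],(400,400),interpolation=cv2.INTER_CUBIC)
b=cv2.resize(t["color"][125:235,235:345],(400,400),interpolation=cv2.INTER_CUBIC)
cv2.imwrite("pics/end.png",np.hstack([a,b]))
E
```

```text
time: 20.95
ee_pos: [607.9, -87.9, 258.0]
tcp_rot: [0.001, 0.99, -0.14, 0.007]
ft_force: [0.5, -0.1, 0.8]
opening: 50.1
grip_force: 0.0
time: 21.45
ee_pos: [493.2, -54.6, 250.2]
tcp_rot: [0.0, 0.99, -0.14, 0.001]
ft_force: [-0.1, -0.4, -0.1]
opening: 49.9
grip_force: 0.0
```

View pics/end.png

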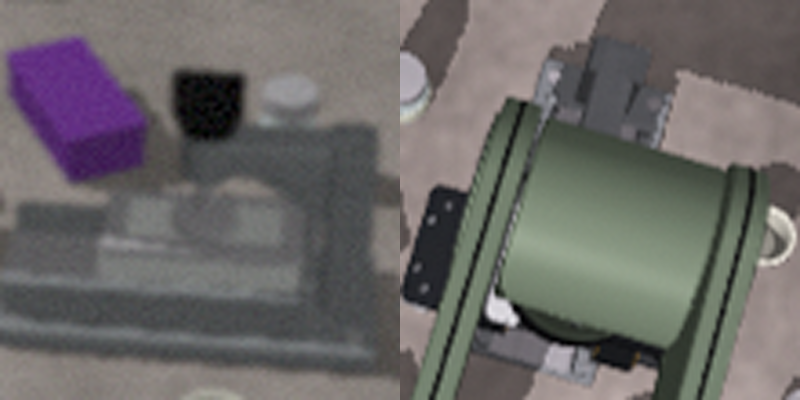

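The side crop shows the tin still home, with its far end at about (300,265) and the spindle foot down on its lid at (210,215). Jar and cup are in place and the gripper is clear, so I'll hand in.

```bash
python3 -c "
from bench import order
print(order.hand_in())"
```

```text
the job is handed in; nothing more can be done
None
```

I handed the job in with the tin against the back stop and the knob about 45° past the point where it turned stiff; the gripper is clear and nothing else looked disturbed. The judge's verdict and the clamping force were not shown to me.

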